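Find the case with the worn lid hinge and mark it

ROBOT

A 6-joint arm with a two-finger parallel gripper is mounted at the origin on the work surface; the furniture and walls round the work are solid. World frame = base frame: x ahead of the robot, y to its left, z up, the work surface at z = 0. Lengths are in mm, angles in degrees, forces in N, time in s.
With the tool pointing down it reaches from about 350 to 875 mm from the base axis. Payload 15.5 kg.
Tool frame: the origin (TCP) lies between the finger pads; the fingertips stand 19 mm ahead of it and the grasp point (between the pads) is the TCP; z points along the fingers, y is the direction in which the jaws open and shut (so a half turn about z gives the same grasp; the last joint's range is limited). The gripper opens to 85 mm and grips with 20 to 120 N. Pads are 22 mm wide; open, the fingers measure 114 mm over their backs; the gripper's body (76 mm by 85 mm) begins 54 mm behind the grasp point. The pads swing forward as they close: fully open they stand 13 mm farther back than shut.
Start: joints at [66.778, 28.281, 77.091, -0, 74.628, -5.472], TCP at [190.538, 595.25, 250.277] pointing down, gripper open.
Joint ranges: [-166.48, 166.48], [-47.26, 123.95], [12.59, 153.08], [-70.14, 250.14], [6.76, 159.57], [-176.63, 176.63]. Speed limits (degrees/s): [108.29, 108.29, 147.25, 172.46, 172.46, 172.46].

INTERFACE

Orientations are given as [roll, pitch, yaw] about the fixed x, y, z axes, in that order (R = Rz(yaw) Ry(pitch) Rx(roll)).
In Python, from workcell import get_state, vision, order, nets gives the robot as it stands.
- The arm moves only by the tool servo_tool, never from a script. Its argument "targets" is one flat list of numbers, 6 for each row, row after row: the shift along the tool's x, y, z in cm, then the turn, a rotation vector about the tool's x, y, z in rad. In form: [tx, ty, tz, rx, ry, rz, tx, ty, tz, rx, ry, rz, ...]. A call has 1 to 12 rows; each row is the pose to reach, as a shift and turn from the pose commanded when the call began, along the tool's axes at that moment; what a row does not reach only later rows make up. A row lasts 1/12 s, in which the tool goes at most 41.7 mm and 7.16 degrees, less where a joint would pass 70% of its speed; a pose out of reach is approached as far as the arm can. A call with a gripper value outside its range is refused whole. "gripper" is the opening, from 0 (shut) to 1 (fully open), set as the call begins (left out, the last holds). The fingers move at their own pace and stop on an object; the grip force is fixed at half the most. Time passes only in rows, so rows that repeat a pose let the fingers close. It gives the time, the measured TCP pose, the force and the opening at its end, in the units of the state.
- get_state(): the state, without advancing time (a new reading comes with each control period).
- vision.get_image(name): name is "side" or "top"; returns the picture (480x640x3 uint8, red, green, blue); there is no depth.
- vision.camera_params(name): a dict with "fovy" (degrees; the focal length in pixels is half the picture's height over the tangent of half this angle, whatever the lens; pixels are square), "cx", "cy" (the principal point, pixels), "D" ([k1, k2, p1, p2, k3] as OpenCV has them; the pictures are not rectified), "view" (4x4, takes a point from world to camera coordinates). Camera axes: x right, y down, z forward; pixel columns grow to the right and rows downward; lengths in mm; the calibration is good to about 2 mm. A picture is of the moment at which its call begins. camera_params takes no time and is no camera call.
- order.finish_job(): hands the job in, once; it reports no verdict.
Trained networks look in the newest picture that a camera, given by its name, has taken for a name from the list of things; names that differ only in an ending like _2 or _b are one class to them, and where a whole thing is asked for, a point or a joint stands for the part that bears it (a point fixed in the world has none). Each returns a list of dicts, best first, with "p" (0 to 1); they miss things now and then, are a little off and sometimes report something else, mostly with a low value. They report only what shows in the picture. A call takes as long as a camera call. They do not tell look-alikes from the thing itself.
- nets.spot_in(query, camera): "centre" ([column, row] in pixels, amid what is visible of it).
The state is a dict: "t": time; "joint_pos": joint angles; "qvel": joint speeds; "effort": joint torques, N m; "tool_pos": TCP position; "orientation": TCP orientation; "wrist_force": force on the tool from outside, world axes, zero at the start; "ft_torque": the same for the moment, N m; "width": finger opening in mm.
Only numpy, scipy, OpenCV 4.12 (cv2) and the standard library are available. Lean on these libraries where they do the work, as an engineer would, in place of code of your own. Each camera call takes 0.05 s, during which the arm holds its last target.

TASK

One of these two steel cases has a worn lid hinge. Try each lid: take it by its bar, raise it to about half way (roughly 50 degrees) and let go. Leave the lid that holds standing half open; when the other has dropped shut, stand the round tin upright on the middle of its shut lid to mark it for repair, and leave everything else on the bench where it is.

Things in the scene. Friction and masses are not known exactly. Their poses are not given: they have to be found in the camera images.
- case_p: one of two identical heavy grey sheet-steel parts cases, fixed on the bench, 100 deep x 120 wide, rim 78 mm high, lid top 83 mm above the bench; origin under the middle of the case on the bench, x from the bar side (front, facing right as the robot sees it) to the hinge side, y along the hinge, z up. The flat lid top spans x -55 to +53 mm and y +-63 mm
- case_q: one of two identical heavy grey sheet-steel parts cases, fixed on the bench, 100 deep x 120 wide, rim 78 mm high, lid top 83 mm above the bench; origin under the middle of the case on the bench, x from the bar side (front, facing right as the robot sees it) to the hinge side, y along the hinge, z up. The flat lid top spans x -55 to +53 mm and y +-63 mm
- lid_p (a joint): angle of the lid of case_p, rad: 0 shut (start, no latch), grows as the front rises, stop at 1.75. Hinge axis along the case's y. Lid about 0.3 kg. One case's friction hinge resists with 0.5 N m (about 6 N at the bar) and holds the lid at any angle; the other's is worn and the lid sinks shut within a second when let go. Only trying shows which
- lid_q (a joint): angle of the lid of case_q, rad: 0 shut (start, no latch), grows as the front rises, stop at 1.75. Hinge axis along the case's y. Lid about 0.3 kg. One case's friction hinge resists with 0.5 N m (about 6 N at the bar) and holds the lid at any angle; the other's is worn and the lid sinks shut within a second when let go. Only trying shows which
- lid_p_bar (a point): where to pinch the lid of case_p: aluminium bar 9 mm thick, 96 wide (along y), 36 long, rising from the lid's front edge, leaning 0.60 rad (34 deg) outward (to the case's -x) when shut; it turns with the lid (upright at 0.60 rad). The point is 21 mm up the bar, 15 below its free edge; shut, at [-66, 0, 98] mm in the case's frame. Site axes turn with the lid: z its normal
- lid_q_bar (a point): where to pinch the lid of case_q: aluminium bar 9 mm thick, 96 wide (along y), 36 long, rising from the lid's front edge, leaning 0.60 rad (34 deg) outward (to the case's -x) when shut; it turns with the lid (upright at 0.60 rad). The point is 21 mm up the bar, 15 below its free edge; shut, at [-66, 0, 98] mm in the case's frame. Site axes turn with the lid: z its normal
- lid_p_hinge (a point): middle of the hinge axis of case_p, at [53, 0, 79] mm in the case's frame
- lid_q_hinge (a point): middle of the hinge axis of case_q, at [53, 0, 79] mm in the case's frame
- round_tin: small round tin with a flat lid, 44 mm in diameter, 20 mm high, 0.05 kg, loose on the bench between the cases, nearer the robot; origin in the middle of its underside, z up
- pliers: pliers lying on the bench near the robot, 175 mm long, 10 mm high, loose, to be left alone; origin in the middle of the underside, y along their length
- tape_measure: tape measure standing on the bench to the right, 37x73x62 mm, loose, to be left alone; origin in the middle of the underside
- adapter: black plug adapter on the bench near the robot, 34x52x26 mm, loose, to be left alone; origin in the middle of the underside
Mind the look-alikes: they are no part of the job. There is more than one size of the round_tin; the one meant has the size given above.

How it is judged (in metres and radians):
On the way:
1. the worn lid has been raised about half way and, let go, sinks by itself with nothing touching it (value of joint lid_q above 0.3 rad and velocity of joint lid_q below -0.25 rad/s and contact force between each of the fingers, the arm and case_q below 0.3 N), for 0.05 s.
At the end, for the whole second after the job is handed in: Sound lid stands open alone at 0.55 to 1.25 rad; worn lid (let go, sank freely from above 0.3 rad) is shut, under 0.04 rad; tin stands upright and still on it, within 30 mm (front-back) and 40 mm (sideways) of the middle; nothing held; pliers, tape measure, adapter moved under 20 mm (value of joint lid_p between 0.55 and 1.25 rad and velocity of joint lid_p between -0.05 and 0.05 rad/s and contact force between each of the fingers, the arm and case_p below 0.3 N and value of joint lid_q below 0.04 rad and contact force between each of the fingers, the arm and case_q below 0.3 N and x of round_tin in the frame of case_q between -0.03 and 0.03 m and y of round_tin in the frame of case_q between -0.04 and 0.04 m and z of round_tin in the frame of case_q between 0.077 and 0.092 m and angle between round_tin's own z axis and vertical below 0.1 rad and linear speed of round_tin below 0.02 m/s and contact force between each of the fingers, the arm and round_tin below 0.3 N); the robot touches nothing.
It fails at once if the pair of pliers is disturbed (moved more than 20 mm) (distance of pliers from where it was at the start of the episode above 0.02 m).
It fails at once if the tape measure is disturbed (moved more than 20 mm) (distance of tape_measure from where it was at the start of the episode above 0.02 m).
It fails at once if the adapter is disturbed (moved more than 20 mm) (distance of adapter from where it was at the start of the episode above 0.02 m).
It also fails if it takes over 69 s, if anything falls off the work surface, if the arm or the gripper's body presses on something with over 40 N, if the wrist force passes 120 N, or if a joint passes its speed limit or range.

## Working session

There is one attempt and no reset: what is moved stays moved. The work goes in short steps, Python scripts to look and compute and a tool call to move; the robot and the scene stay as the last step left them, time stands still between calls to the robot, and variables do not carry over. Pictures are saved under pics/ and viewed, and the job is handed in when it is done.

Besides the shell and the picture viewer there is one more tool, called after "Emit:" as name(argument=value, ...) on one line, values as JSON. servo_tool: Moves the arm, as the interface text tells. Its arguments: {"type":"object","properties":{"targets":{"type":"array","items":{"type":"number"}},"gripper":{"type":"number"}},"required":["targets"]}

```bash
mkdir -p pics; ls; python3 - <<'E'
from workcell import get_state, vision, order, nets
import cv2
print(get_state())
for n in("side","top"):
    im=vision.get_image(n); cv2.imwrite(f"pics/{n}0.png",im[:,:,::-1]); print(vision.camera_params(n))
    for q in("case_p","lid_p_bar","round_tin","pliers","tape_measure","adapter"):
        print(n,q,[(d["p"],d["centre"]) for d in nets.spot_in(q,n)][:4])
E
```

```text
pics
{'t': 0.0, 'joint_pos': array([ 6.67764502e+01,  2.83151119e+01,  7.71270912e+01,  3.32595019e-04,
        7.46296739e+01, -5.47106331e+00]), 'qvel': array([-0.03268276, -0.00266859, -0.00391956, -0.0509425 ,  0.03109936,
       -0.03266318]), 'effort': array([-3.13094315e-03, -8.82142425e+01, -3.83878613e+01, -3.76869930e-04,
        9.89604072e-03,  3.23600091e-05]), 'tool_pos': array([190.41861479, 594.92697189, 249.698014  ]), 'orientation': array([-1.79928481e+02, -7.17210020e-03,  1.62247421e+02]), 'wrist_force': array([-0.36547425,  0.45307843, -0.51839903]), 'ft_torque': array([ 0.0008762 , -0.00563165,  0.03906603]), 'width': 85.39146193038725}
{'fovy': 48.1381222887784, 'cx': 312.2760305287634, 'cy': 238.65835907955733, 'D': array([-0.05618928,  0.        ,  0.        ,  0.        ,  0.        ]), 'view': array([[-9.98069372e-01,  6.21065809e-02, -5.49076583e-04,
         4.85083664e+02],
       [ 3.89310147e-02,  6.18694685e-01, -7.84666338e-01,
         9.86300094e+01],
       [-4.83932326e-02, -7.83172816e-01, -6.19918088e-01,
         1.07154987e+03],
       [ 0.00
[... 435 characters left out ...]
'D': array([-0.1067021,  0.       ,  0.       ,  0.       ,  0.       ]), 'view': array([[ 1.51580345e-02, -9.99624560e-01,  2.28248400e-02,
        -8.00078118e+01],
       [-9.85837469e-01, -1.87541961e-02, -1.66651625e-01,
         4.89286554e+02],
       [ 1.67017119e-01, -1.99754715e-02, -9.85751623e-01,
         1.18601102e+03],
       [ 0.00000000e+00,  0.00000000e+00,  0.00000000e+00,
         1.00000000e+00]])}
top case_p [(0.89, [384.9, 199.5]), (0.88, [223.6, 216.9])]
top lid_p_bar [(0.58, [222.6, 215.9])]
top round_tin [(0.73, [313.6, 249.0]), (0.63, [303.8, 292.0])]
top pliers [(0.78, [370.4, 295.7])]
top tape_measure [(0.94, [431.8, 283.5])]
top adapter [(0.59, [267.1, 286.3])]
```

View pics/top0.png

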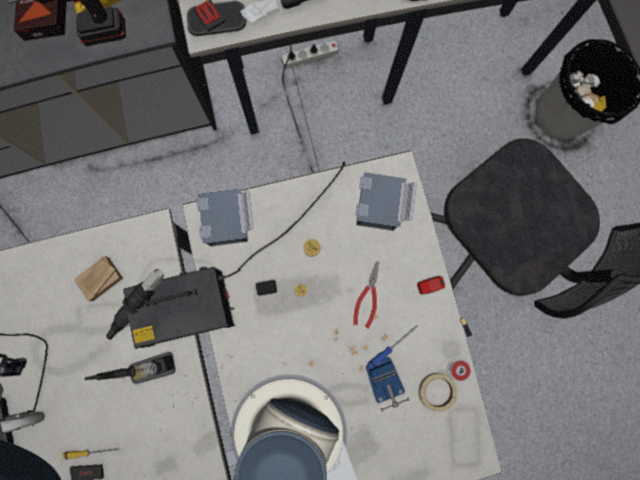

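View pics/side0.png

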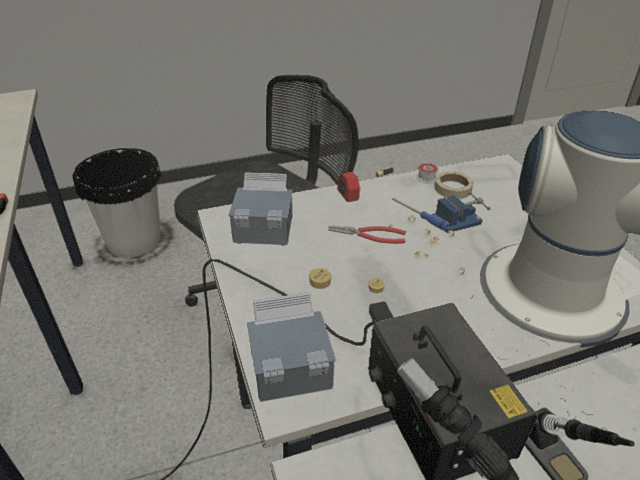

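```bash
cat > h.py <<'E'
import numpy as np, cv2
from workcell import get_state, vision, order, nets
def K(p):
    f=240/np.tan(np.radians(p["fovy"]/2)); return np.array([[f,0,p["cx"]],[0,f,p["cy"]],[0,0,1]])
P={n:vision.camera_params(n) for n in("side","top")}
def ray(n,px):
    p=P[n]; u=cv2.undistortPoints(np.array([[px]],float),K(p),p["D"])[0,0]
    R=p["view"][:3,:3]; t=p["view"][:3,3]
    return -R.T@t, R.T@np.array([u[0],u[1],1])
def atz(n,px,z):
    c,d=ray(n,px); return c+d*(z-c[2])/d[2]
def proj(n,X):
    p=P[n]; R=p["view"][:3,:3]; t=p["view"][:3,3]
    return cv2.projectPoints(np.atleast_2d(X).astype(float),cv2.Rodrigues(R)[0],t,K(p),p["D"])[0][:,0]
def tri(a,b):
    A=[];B=[]
    for n,px in(("top",a),("side",b)):
        c,d=ray(n,px); d/=np.linalg.norm(d); M=np.eye(3)-np.outer(d,d); A.append(M);B.append(M@c)
    return np.linalg.solve(sum(A),sum(B))
E
python3 - <<'E'
from h import *
t=cv2.imread("pics/top0.png"); s=cv2.imread("pics/side0.png")
def crop(im,x,y,w,h,k): return cv2.resize(im[y:y+h,x:x+w],None,fx=k,fy=k,interpolation=cv2.INTER_CUBIC)
cv2.imwrite("pics/ct.png",np.vstack([crop(t,185,170,80,90,6)[:, :480],])) 
cv2.imwrite("pics/ct1.png",np.hstack([crop(t,190,175,75,80,5),crop(t,348,162,75,80,5)]))
cv2.imwrite("pics/cs1.png",np.hstack([crop(s,240,285,100,115,4),crop(s,222,165,80,115,4)]))
for px in((313.6,249),(303.8,292)): print(atz("top",px,20))
print(atz("top",(384.9,199.5),83),atz("top",(223.6,216.9),83))
E
```

```text
[463.16924574 -54.36961513  20.        ]
[352.6467072  -31.45757314  20.        ]
[ 582.02744619 -229.62862697   83.        ] [529.78698458 169.33161176  83.        ]
```

View pics/ct1.png

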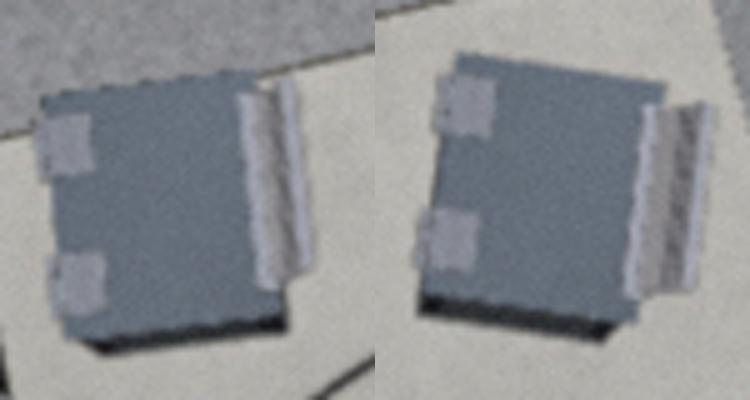

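View pics/cs1.png

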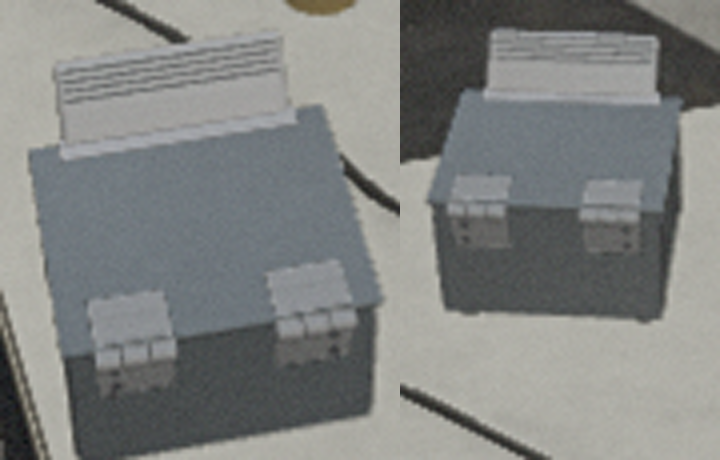

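```bash
cat >> h.py <<'E'
CAS={"L":(np.array([527.,168.,79.]),0),"R":(0,0)}
def pose2(p,X):
    c,s=np.cos(p[2]),np.sin(p[2]); X=np.atleast_2d(X)
    return np.c_[p[0]+c*X[:,0]-s*X[:,1],p[1]+s*X[:,0]+c*X[:,1],X[:,2]]
E
python3 - <<'E'
from h import *
from scipy.optimize import least_squares
# far x = case y -63 
C=np.array([[53,-63,83],[-55,-63,83],[53,63,83],[-55,63,83]])
D={"L":([(198,194.4),(241,188.6),(203.4,242.6),(247,238)],[(256.3,373.8),(247.5,322.5),(335,360.5),(321.25,311.75)],(528,170,1.57)),
"R":([(364,172.4),(406,178.8),(357,221.6),(400,226.4)],[(229,215.5),(238.3,187.5),(289.5,218),(292.5,189.5)],(580,-230,1.57))}
for k,(t,s,x0) in D.items():
    for m in("ts","t","s"):
        def f(p):
            r=[]
            if "t" in m: r.append(proj("top",pose2(p,C))-t)
            if "s" in m: r.append(proj("side",pose2(p,C))-s)
            return np.concatenate(r).ravel()
        r=least_squares(f,x0,x_scale=[1,1,.01]); p=r.x
        print(k,m,p,np.degrees(p[2]),np.sqrt(np.mean(r.fun**2)))
        if m=="ts": print(r.fun.round(1).reshape(-1,2).tolist()); print("bar",pose2(p,[[-66,0,98]]),"hinge",pose2(p,[[53,0,79]]))
print("tins tri",tri((313.6,249),(318.7,281.0)),tri((303.8,292),(375.8,288.8)))
for a in ((305,249),(322,249),(297,292),(310,292)):print(atz("top",a,20))
def crop(im,x,y,w,h,k): return cv2.resize(im[y:y+h,x:x+w],None,fx=k,fy=k,interpolation=cv2.INTER_CUBIC)
t=cv2.imread("pics/top0.png");s=cv2.imread("pics/side0.png")
cv2.imwrite("pics/tin.png",np.hstack([crop(t,285,235,50,75,8),crop(s,305,245,50,75,8)[:, :]]))
cv2.imwrite("pics/tin.png",np.hstack([crop(t,285,235,45,70,8),crop(s,300,255,50,70,8)]))
E
```

```text
L ts [532.36525178 175.69938145   1.71745422] 98.40287807101879 0.832202555313336
[[-0.4, -0.4], [-0.4, -0.1], [-1.3, 1.0], [-1.1, 0.0], [-1.1, -0.2], [-0.6, -0.8], [1.4, -0.6], [-0.2, -1.4]]
bar [[542.01001139 110.40789187  98.        ]] hinge [[524.62021755 228.13042612  79.        ]]
L t [532.71682245 173.75003107   1.7253528 ] 98.8554337778522 0.4320054391089758
L s [532.18207291 177.06307081   1.71290072] 98.14198214270675 0.7720832713977057
R ts [ 581.30372637 -219.96947982    1.44738158] 82.92885573537461 0.5825654566780909
[[-0.9, 0.3], [-0.6, -0.0], [-0.1, -0.4], [0.1, 1.0], [-0.1, -0.4], [-0.6, -0.4], [-0.8, -0.8], [0.8, -0.6]]
bar [[ 573.17901448 -285.46748785   98.        ]] hinge [[ 587.82811623 -167.37259457   79.        ]]
R t [ 581.85811532 -220.9227584     1.44384321] 82.72612243738854 0.4312487190023959
R s [ 580.86544062 -217.77981418    1.45135844] 83.1567132289677 0.4550438222960326
tins tri [468.11337538 -54.80667151  -4.63467233] [354.8239973  -31.20677088 -10.68025244]
[462.75900881 -32.28613652  20.        ]
[463.56820833 -75.95344801  20.        ]
[352.34664045 -14.23858865  20.        ]
[352.91527685 -47.16219332  20.        ]
```

View pics/tin.png

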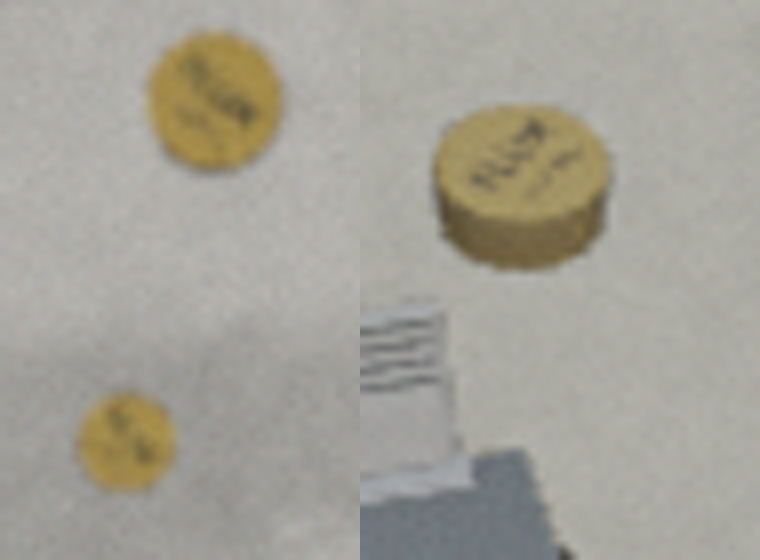

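```bash
cat >> h.py <<'E'
from scipy.spatial.transform import Rotation as Ro
PC={"L":(532.4,175.5,1.7174),"R":(581.3,-219.9,1.4474)}
def lidpose(k,th,s=25.,back=0.):
    p=PC[k]; a=.6-th
    bd=np.array([-np.sin(a),0,np.cos(a)]); y=np.array([np.cos(a),0,np.sin(a)]); z=-bd
    v=np.array([-66-53,0,98-79.])+(s-21)*np.array([-np.sin(.6),0,np.cos(.6)])
    c,q=np.cos(th),np.sin(th)
    v=np.array([c*v[0]+q*v[2],0,-q*v[0]+c*v[2]])
    pos=pose2(p,v+[53,0,79]-z*back)[0]
    Rz=Ro.from_euler("z",p[2]).as_matrix()
    R=Rz@np.c_[np.cross(y,z),y,z]
    return pos,R
def down(x,y,z,jaw): # jaw yaw deg of tool y
    yv=np.array([np.cos(np.radians(jaw)),np.sin(np.radians(jaw)),0]); zv=np.array([0,0,-1.])
    return np.array([x,y,z]),np.c_[np.cross(yv,zv),yv,zv]
def rel(T,base=None,q=True):
    s=get_state()
    p0,R0=base if base else (s["tool_pos"],Ro.from_euler("xyz",s["orientation"],degrees=True).as_matrix())
    d=R0.T@(T[0]-p0)/10; r=Ro.from_matrix(R0.T@T[1]).as_rotvec()
    if q: print("row",d.round(2).tolist()+r.round(3).tolist())
    return np.r_[d,r]
def st():
    s=get_state(); print("t",round(s["t"],2),"j",s["joint_pos"].round(1),"p",s["tool_pos"].round(1),"o",s["orientation"].round(1),"F",s["wrist_force"].round(1),"w",round(s["width"],1))
E
python3 - <<'E'
from h import *
C,_=0,0
cc=[tri((311.9,247.6),(320.25,275))]; print(cc, atz("top",(311.9,247.6),20),atz("side",(320.25,275),20))
for k in "LR":
  for b in (0,90): print(k,lidpose(k,0,back=b)[0])
rel(down(480,200,330,98.4)); T=lidpose("L",0,back=90); rel(T); print(T)
E
```

```text
[array([467.04656266, -49.90921835,  16.63898284])] [466.72238885 -49.9375083   20.        ] [467.18483146 -46.1487447   20.        ]
L [542.37114959 107.97364559 101.30134246]
L [549.79457074  57.70095009 175.5815478 ]
R [ 572.89850226 -287.63955417  101.30134246]
R [ 566.64367121 -338.07097477  175.5815478 ]
row [-39.62, -28.82, -7.97, -0.0, 0.0, -0.456]
row [-50.6, -40.24, 7.47, -0.589, 0.137, -0.443]
(array([549.79457074,  57.70095009, 175.5815478 ]), array([[-0.98927291, -0.12056427, -0.08248246],
       [-0.14607909,  0.81648217,  0.55858551],
       [ 0.        ,  0.56464247, -0.82533561]]))
```

```bash
python3 - <<'E'
from h import *
T=lidpose("L",0,back=220); rel(T); print(T[0])
E
```

```text
row [-53.84, -46.83, -3.26, -0.589, 0.137, -0.443]
[560.51729017 -14.91516563 282.87517774]
```

Emit:
servo_tool(targets=[0, 0, -5, 0, 0, 0, -18, -15, -8, -0.2, 0.05, -0.15, -53.8, -46.8, -3.3, -0.589, 0.137, -0.443, -53.8, -46.8, -3.3, -0.589, 0.137, -0.443, -53.8, -46.8, -3.3, -0.589, 0.137, -0.443, -53.8, -46.8, -3.3, -0.589, 0.137, -0.443, -53.8, -46.8, -3.3, -0.589, 0.137, -0.443, -53.8, -46.8, -3.3, -0.589, 0.137, -0.443, -53.8, -46.8, -3.3, -0.589, 0.137, -0.443, -53.8, -46.8, -3.3, -0.589, 0.137, -0.443, -53.8, -46.8, -3.3, -0.589, 0.137, -0.443, -53.8, -46.8, -3.3, -0.589, 0.137, -0.443], gripper=0.5)

```text
t: 1.7
tool_pos: [366.7, 303.5, 289.2]
orientation: [145.5, 0.0, -171.5]
wrist_force: [1.7, -0.1, 0.2]
width: 42.5
```

```bash
python3 - <<'E'
from h import *
st(); rel(lidpose("L",0,back=90))
E
```

```text
t 1.7 j [   9.5   12.5  106.5   38.3   65.9 -106.6] p [366.7 303.5 289.2] o [ 145.5    0.  -171.5] F [ 1.7 -0.1  0.2] w 42.5
row [-14.48, -28.7, -5.91, 0.002, -0.0, 0.001]
```

Emit:
servo_tool(targets=[-14.5, -28.7, -5.9, 0, 0, 0, -14.5, -28.7, -5.9, 0, 0, 0, -14.5, -28.7, -5.9, 0, 0, 0, -14.5, -28.7, -5.9, 0, 0, 0, -14.5, -28.7, -5.9, 0, 0, 0, -14.5, -28.7, -5.9, 0, 0, 0, -14.5, -28.7, -5.9, 0, 0, 0, -14.5, -28.7, -5.9, 0, 0, 0, -14.5, -28.7, -5.9, 0, 0, 0, -14.5, -28.7, -5.9, 0, 0, 0, -14.5, -28.7, -5.9, 0, 0, 0], gripper=0.6)

```text
t: 2.62
tool_pos: [549.4, 59.3, 175.9]
orientation: [145.6, -0.0, -171.6]
wrist_force: [0.5, -0.4, 0.4]
width: 50.9
```

```bash
python3 - <<'E'
from h import *
st(); rel(lidpose("L",0,back=0))
t=vision.get_image("top"); s=vision.get_image("side")
def crop(im,x,y,w,h,k): return cv2.resize(im[y:y+h,x:x+w],None,fx=k,fy=k,interpolation=cv2.INTER_CUBIC)
cv2.imwrite("pics/a1.png",np.hstack([crop(t,180,130,130,150,3),crop(s,220,230,130,150,3)])[:,:,::-1])
E
```

```text
t 2.62 j [ -17.3   34.    90.4   31.8   74.7 -129.6] p [549.4  59.3 175.9] o [ 145.6   -0.  -171.6] F [ 0.5 -0.4  0.4] w 50.9
row [-0.03, -0.15, 8.93, 0.0, -0.001, -0.0]
```

View pics/a1.png

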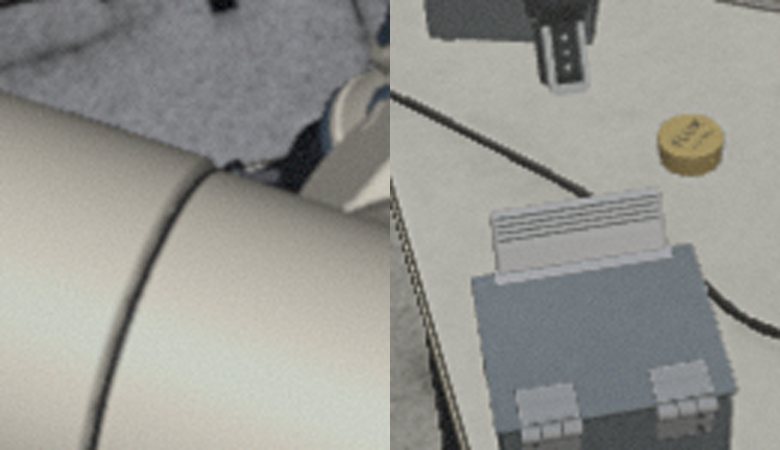

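Emit:
servo_tool(targets=[0, -0.15, 3, 0, 0, 0, 0, -0.15, 5.5, 0, 0, 0, 0, -0.15, 7.5, 0, 0, 0, 0, -0.15, 8.9, 0, 0, 0, 0, -0.15, 8.9, 0, 0, 0, 0, -0.15, 8.9, 0, 0, 0])

```text
t: 3.22
tool_pos: [541.9, 108.3, 102.1]
orientation: [145.6, -0.0, -171.5]
wrist_force: [-0.2, -0.2, 0.3]
width: 51.2
```

```bash
python3 - <<'E'
from h import *
st(); rel(lidpose("L",0,back=0))
s=vision.get_image("side")
def crop(im,x,y,w,h,k): return cv2.resize(im[y:y+h,x:x+w],None,fx=k,fy=k,interpolation=cv2.INTER_CUBIC)
cv2.imwrite("pics/a2.png",crop(s,200,230,160,150,4)[:,:,::-1])
E
```

```text
t 3.22 j [ -12.8   39.5   95.3   35.7   64.2 -132.7] p [541.9 108.3 102.1] o [ 145.6   -0.  -171.5] F [-0.2 -0.2  0.3] w 51.2
row [-0.04, -0.08, 0.04, -0.0, -0.002, 0.001]
```

View pics/a2.png

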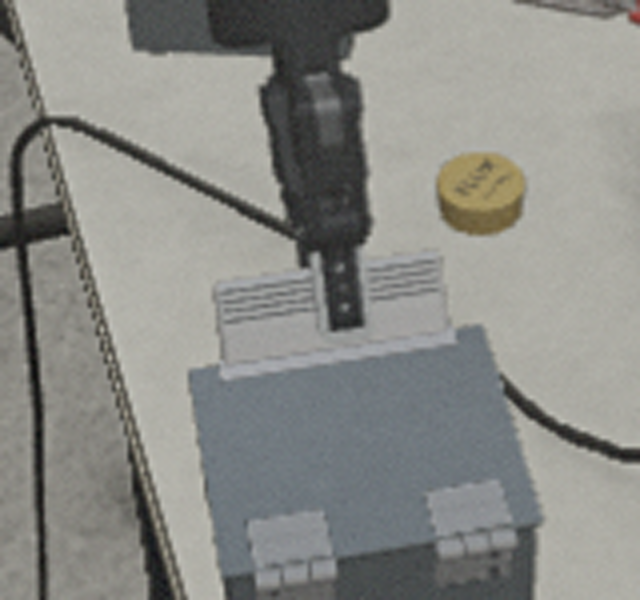

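Emit:
servo_tool(targets=[0, 0, 0, 0, 0, 0, 0, 0, 0, 0, 0, 0, 0, 0, 0, 0, 0, 0, 0, 0, 0, 0, 0, 0, 0, 0, 0, 0, 0, 0, 0, 0, 0, 0, 0, 0], gripper=0)

```text
t: 3.77
tool_pos: [542.8, 107.5, 102.5]
orientation: [145.6, 0.1, -171.6]
wrist_force: [-1.7, -0.5, 12.6]
width: 8.0
```

```bash
python3 - <<'E'
from h import *
st()
b=lidpose("L",0)
for th in np.linspace(0,.9,13)[1:]:
    rel(lidpose("L",th),base=b)
E
```

```text
t 3.77 j [ -12.9   39.4   95.2   35.8   64.3 -132.7] p [542.8 107.5 102.5] o [ 1.456e+02  1.000e-01 -1.716e+02] F [-1.7 -0.5 12.6] w 8.0
row [0.0, 0.68, -0.63, 0.075, -0.0, -0.0]
row [0.0, 1.4, -1.21, 0.15, 0.0, 0.0]
row [-0.0, 2.16, -1.73, 0.225, -0.0, -0.0]
row [-0.0, 2.96, -2.2, 0.3, -0.0, -0.0]
row [-0.0, 3.79, -2.6, 0.375, 0.0, -0.0]
row [-0.0, 4.65, -2.94, 0.45, -0.0, 0.0]
row [0.0, 5.53, -3.21, 0.525, -0.0, -0.0]
row [0.0, 6.43, -3.42, 0.6, -0.0, 0.0]
row [0.0, 7.35, -3.56, 0.675, -0.0, -0.0]
row [0.0, 8.27, -3.63, 0.75, -0.0, 0.0]
row [0.0, 9.19, -3.63, 0.825, -0.0, -0.0]
row [0.0, 10.12, -3.57, 0.9, 0.0, -0.0]
```

Emit:
servo_tool(targets=[0, 0.33, -0.4, 0.037, 0, 0, 0, 0.68, -0.75, 0.075, 0, 0, 0, 1.03, -1.03, 0.112, 0, 0, 0, 1.4, -1.36, 0.15, 0, 0, 0, 1.78, -1.62, 0.187, 0, 0, 0, 2.16, -1.88, 0.225, 0, 0, 0, 2.56, -2.12, 0.262, 0, 0, 0, 2.96, -2.35, 0.3, 0, 0, 0, 2.96, -2.35, 0.3, 0, 0])

```text
t: 4.52
tool_pos: [540.9, 120.1, 138.5]
orientation: [162.9, 0.1, -171.5]
wrist_force: [1.1, 9.8, -7.6]
width: 7.6
```

```bash
python3 - <<'E'
from h import *
st()
rel(lidpose("L",.3)); rel(lidpose("L",.9))
b=lidpose("L",.3)
for th in np.linspace(.3,.95,14)[1:]:
    rel(lidpose("L",th),base=b)
s=vision.get_image("side")
def crop(im,x,y,w,h,k): return cv2.resize(im[y:y+h,x:x+w],None,fx=k,fy=k,interpolation=cv2.INTER_CUBIC)
cv2.imwrite("pics/a3.png",crop(s,200,200,160,190,3)[:,:,::-1])
E
```

```text
t 4.52 j [  -3.2   31.7   94.9   19.7   58.5 -112.9] p [540.9 120.1 138.5] o [ 1.629e+02  1.000e-01 -1.715e+02] F [ 1.1  9.8 -7.6] w 7.6
row [0.03, -0.09, 0.21, -0.002, 0.001, 0.002]
row [0.02, 6.33, -3.22, 0.598, 0.001, 0.002]
row [0.0, 0.45, -0.43, 0.05, -0.0, 0.0]
row [0.0, 0.91, -0.83, 0.1, 0.0, 0.0]
row [0.0, 1.4, -1.21, 0.15, -0.0, 0.0]
row [0.0, 1.9, -1.56, 0.2, 0.0, -0.0]
row [0.0, 2.42, -1.89, 0.25, 0.0, 0.0]
row [0.0, 2.96, -2.2, 0.3, 0.0, 0.0]
row [0.0, 3.51, -2.47, 0.35, 0.0, 0.0]
row [0.0, 4.07, -2.72, 0.4, 0.0, -0.0]
row [0.0, 4.65, -2.94, 0.45, -0.0, 0.0]
row [0.0, 5.24, -3.13, 0.5, 0.0, 0.0]
row [0.0, 5.83, -3.29, 0.55, 0.0, 0.0]
row [0.0, 6.43, -3.42, 0.6, 0.0, 0.0]
row [0.0, 7.04, -3.52, 0.65, 0.0, 0.0]
```

View pics/a3.png

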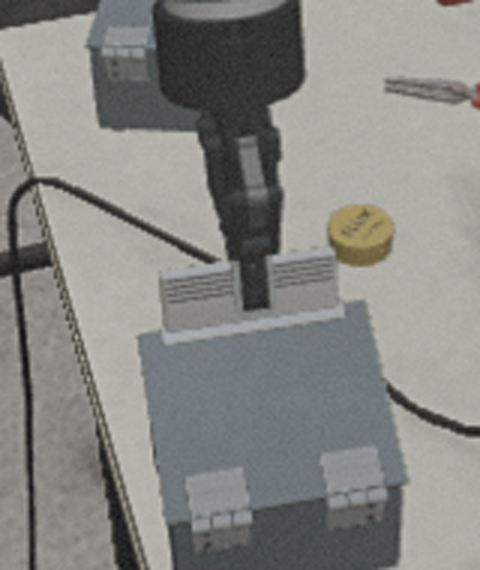

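Emit:
servo_tool(targets=[0, 0.45, -0.43, 0.05, 0, 0, 0, 0.91, -0.83, 0.1, 0, 0, 0, 1.4, -1.21, 0.15, 0, 0, 0, 1.9, -1.56, 0.2, 0, 0, 0, 2.42, -1.89, 0.25, 0, 0, 0, 2.96, -2.2, 0.3, 0, 0, 0, 3.51, -2.47, 0.35, 0, 0, 0, 4.07, -2.72, 0.4, 0, 0, 0, 4.65, -2.94, 0.45, 0, 0, 0, 5.24, -3.13, 0.5, 0, 0, 0, 5.83, -3.29, 0.55, 0, 0, 0, 6.43, -3.42, 0.6, 0, 0])

```text
t: 5.57
tool_pos: [533.2, 170.5, 188.8]
orientation: [-162.8, 0.0, -171.6]
wrist_force: [2.3, 8.6, -22.9]
width: 7.9
```

```bash
python3 - <<'E'
from h import *
st()
rel(lidpose("L",.9)); 
s=vision.get_image("side")
def crop(im,x,y,w,h,k): return cv2.resize(im[y:y+h,x:x+w],None,fx=k,fy=k,interpolation=cv2.INTER_CUBIC)
cv2.imwrite("pics/a4.png",crop(s,200,200,160,190,3)[:,:,::-1])
st()
E
```

```text
t 5.57 j [ 21.   29.6  88.3 -18.3  67.  -69.5] p [533.2 170.5 188.8] o [-162.8    0.  -171.6] F [  2.3   8.6 -22.9] w 7.9
row [0.01, 0.05, 0.09, -0.001, 0.0, 0.0]
t 5.62 j [ 21.2  29.7  88.3 -18.6  67.1 -69.2] p [533.1 171.5 189.2] o [-162.5    0.  -171.5] F [ 1.5  1.7 -0.1] w 8.1
```

View pics/a4.png

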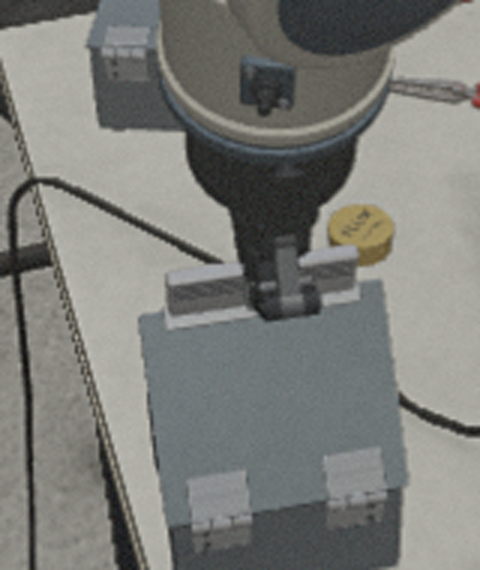

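Emit:
servo_tool(targets=[0, 0, 0, 0, 0, 0, 0, 0, 0, 0, 0, 0, 0, 0, 0, 0, 0, 0, 0, 0, -0.5, 0, 0, 0, 0, 0, -3, 0, 0, 0, 0, 0, -7, 0, 0, 0, 0, 0, -10, 0, 0, 0, 0, 0, -10, 0, 0, 0], gripper=0.7)

```text
t: 6.28
tool_pos: [530.9, 200.2, 291.1]
orientation: [-162.9, 0.5, -171.6]
wrist_force: [0.1, -0.9, 0.9]
width: 59.6
```

```bash
python3 - <<'E'
from h import *
st()
s=vision.get_image("side")
def crop(im,x,y,w,h,k): return cv2.resize(im[y:y+h,x:x+w],None,fx=k,fy=k,interpolation=cv2.INTER_CUBIC)
cv2.imwrite("pics/a5.png",crop(s,200,150,160,240,2.5)[:,:,::-1])
rel(lidpose("R",0,back=200)); print(lidpose("R",0,back=200)[0]); rel(down(560,60,330,90))
E
```

```text
t 6.28 j [ 23.7  24.2  79.9 -16.8  80.5 -71.2] p [530.9 200.2 291.1] o [-162.9    0.5 -171.6] F [ 0.1 -0.9  0.9] w 59.6
row [5.94, -56.41, 19.62, -0.892, -0.036, 0.277]
[ 558.99887771 -399.70937771  266.36846544]
row [-0.93, -14.81, 0.21, -0.297, 0.028, 0.145]
```

View pics/a5.png

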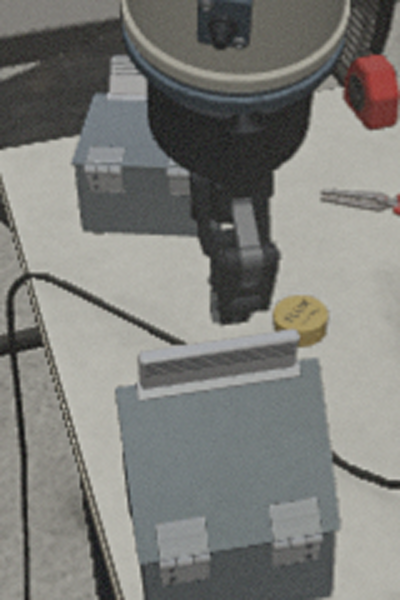

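Emit:
servo_tool(targets=[0, -4, -2, 0, 0, 0, 5.9, -56.4, 19.6, -0.892, -0.036, 0.277, 5.9, -56.4, 19.6, -0.892, -0.036, 0.277, 5.9, -56.4, 19.6, -0.892, -0.036, 0.277, 5.9, -56.4, 19.6, -0.892, -0.036, 0.277, 5.9, -56.4, 19.6, -0.892, -0.036, 0.277, 5.9, -56.4, 19.6, -0.892, -0.036, 0.277, 5.9, -56.4, 19.6, -0.892, -0.036, 0.277, 5.9, -56.4, 19.6, -0.892, -0.036, 0.277, 5.9, -56.4, 19.6, -0.892, -0.036, 0.277, 5.9, -56.4, 19.6, -0.892, -0.036, 0.277, 5.9, -56.4, 19.6, -0.892, -0.036, 0.277], gripper=0.6)

```text
t: 7.33
tool_pos: [548.6, -222.9, 277.4]
orientation: [145.6, -0.4, 172.7]
wrist_force: [0.9, 0.3, -0.1]
width: 51.1
```

```bash
python3 - <<'E'
from h import *
st()
rel(lidpose("R",0,back=200));rel(lidpose("R",0,back=90))
E
```

```text
t 7.33 j [ -42.3   32.8   73.3   27.4   95.  -127.7] p [ 548.6 -222.9  277.4] o [145.6  -0.4 172.7] F [ 0.9  0.3 -0.1] w 51.1
row [-3.29, -14.97, -8.94, 0.0, -0.004, -0.008]
row [-3.33, -14.98, 2.06, 0.0, -0.004, -0.008]
```

Emit:
servo_tool(targets=[-3.3, -15, 2, 0, -0.004, -0.008, -3.3, -15, 2, 0, -0.004, -0.008, -3.3, -15, 2, 0, -0.004, -0.008, -3.3, -15, 2, 0, -0.004, -0.008, -3.3, -15, 2, 0, -0.004, -0.008, -3.3, -15, 2, 0, -0.004, -0.008, -3.3, -15, 2, 0, -0.004, -0.008])

```text
t: 7.92
tool_pos: [568.3, -334.9, 178.1]
orientation: [145.8, 0.1, 173.2]
wrist_force: [0.7, 0.5, 0.6]
width: 51.2
```

```bash
python3 - <<'E'
from h import *
st(); rel(lidpose("R",0,back=0))
t=vision.get_image("top"); s=vision.get_image("side")
cv2.imwrite("pics/b1.png",s[:,:,::-1])
E
```

```text
t 7.92 j [ -47.7   45.1   64.3   25.3   94.1 -134.4] p [ 568.3 -334.9  178.1] o [1.458e+02 1.000e-01 1.732e+02] F [0.7 0.5 0.6] w 51.2
row [0.12, -0.39, 9.02, -0.003, -0.0, 0.005]
```

View pics/b1.png

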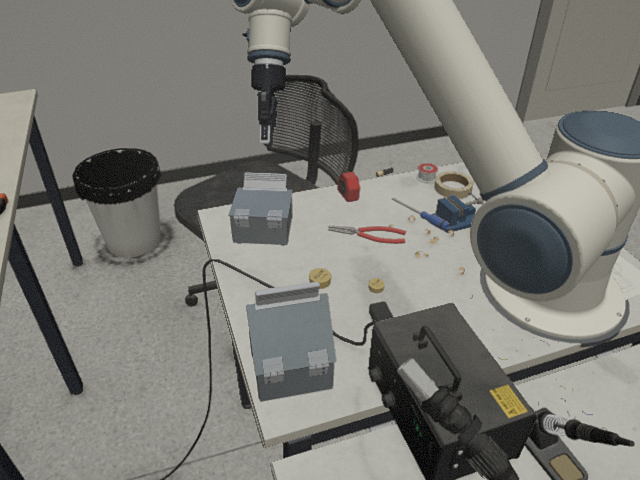

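Emit:
servo_tool(targets=[0, -0.1, 3, 0, 0, 0, 0, -0.1, 5.5, 0, 0, 0, 0, -0.1, 7.5, 0, 0, 0, 0, -0.1, 8.7, 0, 0, 0, 0, -0.1, 8.7, 0, 0, 0, 0, -0.1, 8.7, 0, 0, 0])

```text
t: 8.52
tool_pos: [574.8, -287.2, 106.4]
orientation: [145.8, 0.2, 173.2]
wrist_force: [0.1, -0.3, 1.0]
width: 51.5
```

```bash
python3 - <<'E'
from h import *
st(); rel(lidpose("R",0,back=0))
t=vision.get_image("top"); s=vision.get_image("side")
def crop(im,x,y,w,h,k): return cv2.resize(im[y:y+h,x:x+w],None,fx=k,fy=k,interpolation=cv2.INTER_CUBIC)
cv2.imwrite("pics/b2.png",np.hstack([crop(s,210,120,100,130,4),crop(t,340,130,100,130,4)])[:,:,::-1])
E
```

```text
t 8.52 j [ -44.7   47.7   71.5   26.5   84.  -136.3] p [ 574.8 -287.2  106.4] o [145.8   0.2 173.2] F [ 0.1 -0.3  1. ] w 51.5
row [0.19, -0.34, 0.38, -0.004, -0.001, 0.006]
```

View pics/b2.png

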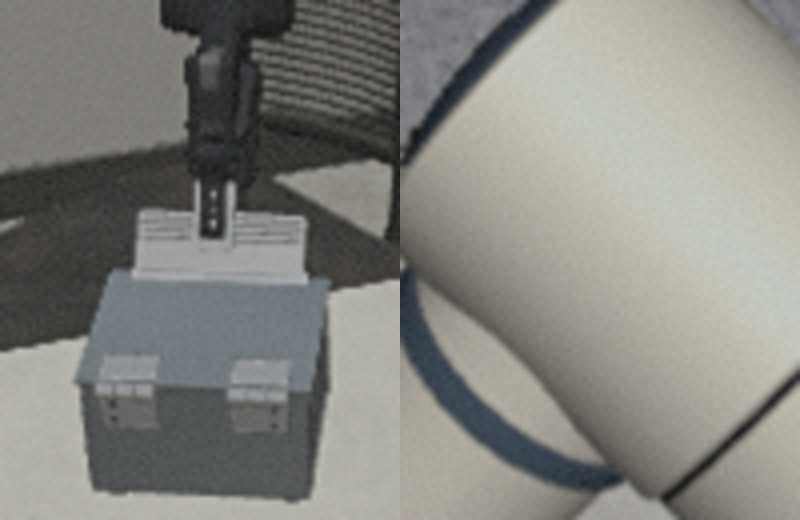

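Emit:
servo_tool(targets=[0.2, -0.3, 0.2, 0, 0, 0.005, 0.2, -0.3, 0.2, 0, 0, 0.005, 0.2, -0.3, 0.2, 0, 0, 0.005, 0.2, -0.3, 0.2, 0, 0, 0.005, 0.2, -0.3, 0.2, 0, 0, 0.005, 0.2, -0.3, 0.2, 0, 0, 0.005, 0.2, -0.3, 0.2, 0, 0, 0.005, 0.2, -0.3, 0.2, 0, 0, 0.005], gripper=0)

```text
t: 9.28
tool_pos: [572.4, -288.9, 102.6]
orientation: [145.8, 0.0, 172.9]
wrist_force: [-3.2, -2.3, 6.7]
width: 8.0
```

```bash
python3 - <<'E'
from h import *
st(); rel(lidpose("R",0,back=0))
E
```

```text
t 9.28 j [ -44.9   47.9   71.8   26.5   83.7 -136.4] p [ 572.4 -288.9  102.6] o [145.8   0.  172.9] F [-3.2 -2.3  6.7] w 8.0
row [-0.04, 0.03, 0.18, -0.004, -0.0, 0.0]
```

Gripped. Raise with the same relative arc.

Emit:
servo_tool(targets=[0, 0.45, -0.45, 0.05, 0, 0, 0, 0.91, -0.85, 0.1, 0, 0, 0, 1.4, -1.23, 0.15, 0, 0, 0, 1.9, -1.6, 0.2, 0, 0, 0, 2.42, -1.92, 0.25, 0, 0, 0, 2.96, -2.22, 0.3, 0, 0, 0, 3.51, -2.5, 0.35, 0, 0, 0, 4.07, -2.75, 0.4, 0, 0, 0, 4.65, -2.97, 0.45, 0, 0, 0, 5.24, -3.16, 0.5, 0, 0, 0, 5.83, -3.32, 0.55, 0, 0, 0, 6.43, -3.45, 0.6, 0, 0])

```text
t: 10.28
tool_pos: [576.9, -254.6, 167.3]
orientation: [-179.7, 0.0, 172.9]
wrist_force: [3.3, 2.1, -3.5]
width: 8.2
```

```bash
python3 - <<'E'
from h import *
st(); rel(lidpose("R",.6)); rel(lidpose("R",.9));rel(lidpose("R",.95))
s=vision.get_image("side");st()
def crop(im,x,y,w,h,k): return cv2.resize(im[y:y+h,x:x+w],None,fx=k,fy=k,interpolation=cv2.INTER_CUBIC)
cv2.imwrite("pics/b3.png",crop(s,190,80,140,170,3)[:,:,::-1])
E
```

```text
t 10.28 j [ -29.1   33.5   81.7   -0.3   64.6 -111.9] p [ 576.9 -254.6  167.3] o [-179.7    0.   172.9] F [ 3.3  2.1 -3.5] w 8.2
row [-0.01, 0.05, 0.14, -0.005, 0.001, 0.0]
row [-0.01, 3.0, -2.07, 0.295, 0.001, 0.0]
row [-0.01, 3.55, -2.35, 0.345, 0.001, 0.0]
t 10.33 j [ -28.9   33.4   81.8   -0.5   64.6 -111.7] p [ 577.1 -253.5  168.3] o [-1.794e+02  1.000e-01  1.730e+02] F [-2.8 -4.9  4.5] w 8.3
```

View pics/b3.png

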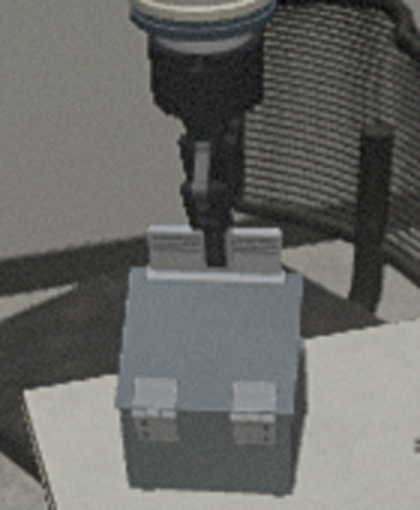

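Emit:
servo_tool(targets=[0, 0.45, -0.43, 0.05, 0, 0, 0, 0.91, -0.83, 0.1, 0, 0, 0, 1.4, -1.21, 0.15, 0, 0, 0, 1.9, -1.56, 0.2, 0, 0, 0, 2.42, -1.89, 0.25, 0, 0, 0, 2.96, -2.2, 0.3, 0, 0, 0, 3.51, -2.47, 0.35, 0, 0, 0, 3.51, -2.47, 0.35, 0, 0, 0, 3.51, -2.47, 0.35, 0, 0])

```text
t: 11.08
tool_pos: [581.5, -219.6, 191.7]
orientation: [-159.8, 0.0, 173.0]
wrist_force: [4.0, -0.5, 2.0]
width: 8.0
```

Emit:
servo_tool(targets=[0, 0, 0, 0, 0, 0, 0, 0, 0, 0, 0, 0, 0, 0, 0, 0, 0, 0, 0, 0, -4, 0, 0, 0, 0, 0, -8, 0, 0, 0], gripper=1)

```text
t: 11.5
tool_pos: [582.8, -192.7, 265.3]
orientation: [-159.8, -0.3, 172.9]
wrist_force: [1.4, 0.1, 1.4]
width: 68.1
```

```bash
python3 - <<'E'
from h import *
def crop(im,x,y,w,h,k): return cv2.resize(im[y:y+h,x:x+w],None,fx=k,fy=k,interpolation=cv2.INTER_CUBIC)
st()
a=[]
for i in range(4): a.append(crop(vision.get_image("side"),190,100,140,150,2)[:,:,::-1])
st()
cv2.imwrite("pics/b4.png",np.vstack([np.hstack(a[:2]),np.hstack(a[2:])]))
E
```

```text
t 11.5 j [-13.7  26.8  80.5 -21.2  71.8 -90.1] p [ 582.8 -192.7  265.3] o [-159.8   -0.3  172.9] F [1.4 0.1 1.4] w 68.1
t 11.7 j [-13.7  26.7  80.5 -21.2  71.6 -90.1] p [ 584.6 -192.5  267.4] o [-1.598e+02  1.000e-01  1.730e+02] F [-0.8 -0.6 -1. ] w 85.4
```

View pics/b4.png

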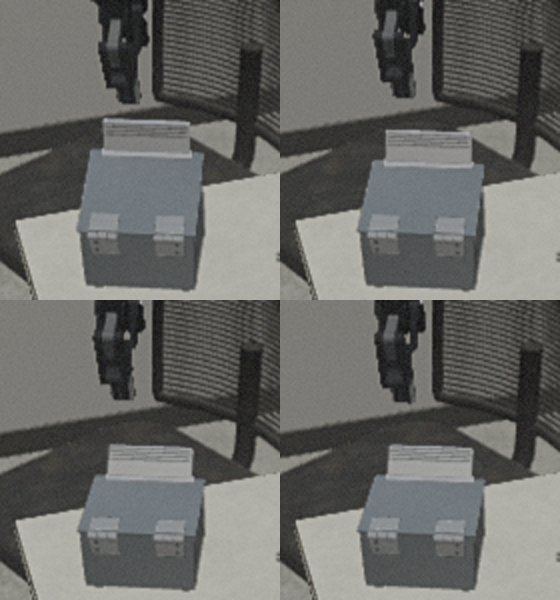

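```bash
python3 - <<'E'
from h import *
for th in (0,.1,.2,.3,.4,.5,.6):
    print(th,[proj("side",lidpose("R",th,s=s)[0])[0].round(1).tolist() for s in (0,36)])
a=cv2.imread("pics/b4.png"); cv2.imwrite("pics/b5.png",cv2.resize(a[100:200,60:500],None,fx=1.8,fy=3))
E
```

```text
0 [[265.4, 189.1], [265.9, 173.0]]
0.1 [[265.1, 185.2], [265.4, 169.0]]
0.2 [[264.7, 181.6], [264.8, 165.5]]
0.3 [[264.3, 178.3], [264.1, 162.3]]
0.4 [[263.8, 175.4], [263.4, 159.6]]
0.5 [[263.3, 172.8], [262.6, 157.5]]
0.6 [[262.7, 170.5], [261.8, 155.9]]
```

View pics/b5.png

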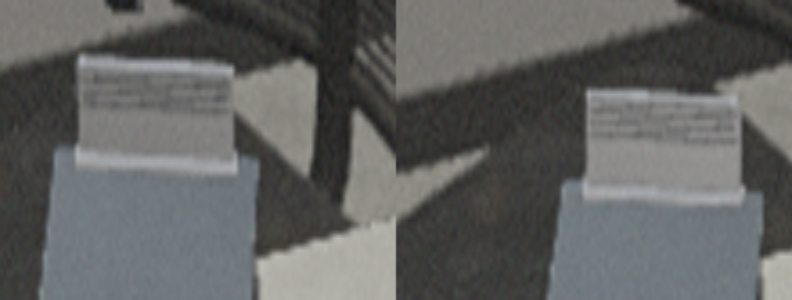

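```bash
python3 - <<'E'
from h import *
rel(down(467,-48,150,-7))
E
```

```text
row [13.46, 16.16, 6.53, -0.276, 0.279, 1.552]
```

Emit:
servo_tool(targets=[13.46, 16.16, 6.53, -0.276, 0.279, 1.552, 13.46, 16.16, 6.53, -0.276, 0.279, 1.552, 13.46, 16.16, 6.53, -0.276, 0.279, 1.552, 13.46, 16.16, 6.53, -0.276, 0.279, 1.552, 13.46, 16.16, 6.53, -0.276, 0.279, 1.552, 13.46, 16.16, 6.53, -0.276, 0.279, 1.552, 13.46, 16.16, 6.53, -0.276, 0.279, 1.552, 13.46, 16.16, 6.53, -0.276, 0.279, 1.552, 13.46, 16.16, 6.53, -0.276, 0.279, 1.552, 13.46, 16.16, 6.53, -0.276, 0.279, 1.552, 13.46, 16.16, 6.53, -0.276, 0.279, 1.552, 13.46, 16.16, 6.53, -0.276, 0.279, 1.552], gripper=0.85)

```text
t: 12.7
tool_pos: [465.8, -48.4, 148.3]
orientation: [-178.8, 0.8, 88.2]
wrist_force: [0.2, 0.7, 0.4]
width: 72.5
```

```bash
python3 - <<'E'
from h import *
st(); rel(down(467,-48,90,-7))
E
```

```text
t 12.7 j [-12.5  24.6 104.7  -1.3  51.7  -9.9] p [465.8 -48.4 148.3] o [-178.8    0.8   88.2] F [0.2 0.7 0.4] w 72.5
row [0.13, 0.24, 5.83, -0.021, 0.016, 0.091]
```

Emit:
servo_tool(targets=[0.13, 0.2, 5.8, -0.021, 0.016, 0.091, 0.13, 0.2, 5.8, -0.021, 0.016, 0.091, 0.13, 0.2, 5.8, -0.021, 0.016, 0.091, 0.13, 0.2, 5.8, -0.021, 0.016, 0.091])

```text
t: 13.03
tool_pos: [466.2, -47.8, 90.4]
orientation: [-179.9, 0.0, 83.4]
wrist_force: [-0.5, -0.0, -0.4]
width: 72.6
```

```bash
python3 - <<'E'
from h import *
st(); rel(down(467,-48,24,-7))
s=vision.get_image("side")
def crop(im,x,y,w,h,k): return cv2.resize(im[y:y+h,x:x+w],None,fx=k,fy=k,interpolation=cv2.INTER_CUBIC)
cv2.imwrite("pics/c1.png",crop(s,240,170,160,140,4)[:,:,::-1])
E
```

```text
t 13.03 j [-1.310e+01  3.010e+01  1.084e+02 -1.000e-01  4.160e+01 -6.400e+00] p [466.2 -47.8  90.4] o [-179.9    0.    83.4] F [-0.5 -0.  -0.4] w 72.6
row [-0.0, 0.1, 6.64, -0.002, 0.001, 0.007]
```

View pics/c1.png

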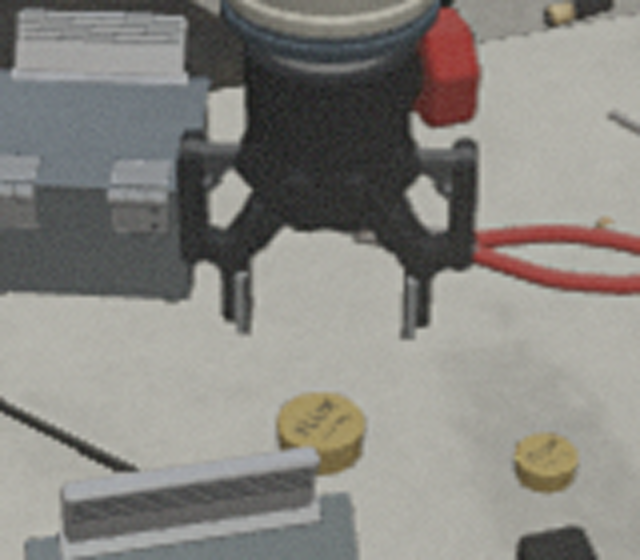

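```bash
python3 - <<'E'
from h import *
for px in ((300,254),(342,254.5)):
    c,d=ray("side",px); print(c+d*(-48-c[1])/d[1])
print(proj("side",[[467,-48,90],[467,-48,20]]))
E
```

```text
[506.75676576 -48.          75.21838443]
[425.04028129 -48.          69.64888411]
[[320.59261535 247.25576974]
 [320.27399562 274.37458219]]
```

Emit:
servo_tool(targets=[0, 0.1, 3, 0, 0, 0.007, 0, 0.1, 5, 0, 0, 0.007, 0, 0.1, 6.3, 0, 0, 0.007, 0, 0.1, 7, 0, 0, 0.007, 0, 0.1, 7, 0, 0, 0.007, 0, 0.1, 7, 0, 0, 0.007])

```text
t: 13.58
tool_pos: [468.8, -48.0, 22.0]
orientation: [179.9, 0.1, 83.0]
wrist_force: [0.6, 0.2, 1.5]
width: 72.6
```

Emit:
servo_tool(targets=[0, 0, 0, 0, 0, 0, 0, 0, 0, 0, 0, 0, 0, 0, 0, 0, 0, 0, 0, 0, 0, 0, 0, 0, 0, 0, 0, 0, 0, 0, 0, 0, 0, 0, 0, 0], gripper=0.2)

```text
t: 14.08
tool_pos: [469.0, -48.0, 22.5]
orientation: [179.8, 0.1, 83.0]
wrist_force: [-2.4, 1.0, 20.3]
width: 41.0
```

```bash
python3 - <<'E'
from h import *
st(); rel(down(467,-48,220,-7))
s=vision.get_image("side")
def crop(im,x,y,w,h,k): return cv2.resize(im[y:y+h,x:x+w],None,fx=k,fy=k,interpolation=cv2.INTER_CUBIC)
cv2.imwrite("pics/c2.png",crop(s,250,200,140,120,5)[:,:,::-1])
E
```

```text
t 14.08 j [-1.310e+01  3.780e+01  1.106e+02 -1.000e-01  3.130e+01 -6.000e+00] p [469.  -48.   22.5] o [1.798e+02 1.000e-01 8.300e+01] F [-2.4  1.  20.3] w 41.0
row [-0.05, -0.13, -19.76, 0.003, 0.001, -0.0]
```

View pics/c2.png

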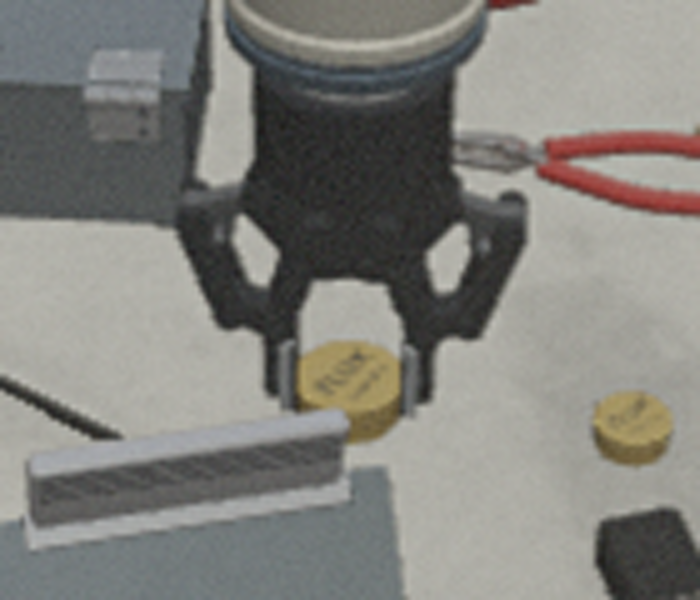

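Emit:
servo_tool(targets=[0, 0, -1, 0, 0, 0, 0, 0, -3, 0, 0, 0, 0, 0, -7, 0, 0, 0, 0, 0, -11, 0, 0, 0, 0, 0, -15, 0, 0, 0, 0, 0, -18, 0, 0, 0, 0, 0, -18, 0, 0, 0])

```text
t: 14.72
tool_pos: [470.4, -48.1, 207.4]
orientation: [179.4, 0.1, 83.0]
wrist_force: [1.3, 1.2, 0.1]
width: 41.0
```

```bash
python3 - <<'E'
from h import *
st(); rel(down(581.3,-220,190,-7))
s=vision.get_image("side");st()
def crop(im,x,y,w,h,k): return cv2.resize(im[y:y+h,x:x+w],None,fx=k,fy=k,interpolation=cv2.INTER_CUBIC)
cv2.imwrite("pics/c3.png",crop(s,230,110,160,200,3)[:,:,::-1])
E
```

```text
t 14.72 j [-1.300e+01  1.900e+01  1.015e+02 -1.000e-01  5.880e+01 -6.000e+00] p [470.4 -48.1 207.4] o [1.794e+02 1.000e-01 8.300e+01] F [1.3 1.2 0.1] w 41.0
row [-15.71, 13.09, 1.91, 0.011, 0.002, 0.0]
t 14.77 j [-1.300e+01  1.930e+01  1.017e+02 -1.000e-01  5.850e+01 -6.000e+00] p [469.5 -47.9 204.8] o [1.795e+02 1.000e-01 8.300e+01] F [ 0.2  0.4 -0.4] w 41.0
```

View pics/c3.png

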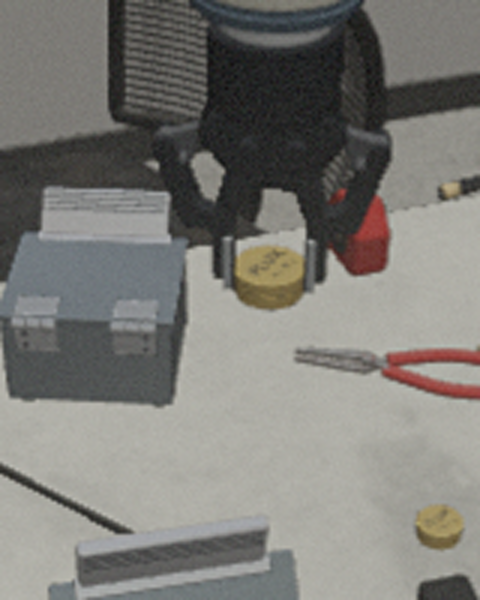

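Emit:
servo_tool(targets=[-4, 3.3, 0.5, 0, 0, 0, -8, 6.6, 0.5, 0, 0, 0, -11, 9.2, 0.5, 0, 0, 0, -13.5, 11.3, 1, 0, 0, 0, -15.7, 13.1, 1.5, 0.005, 0, 0, -15.7, 13.1, 1.5, 0.008, 0, 0, -15.7, 13.1, 1.5, 0.008, 0, 0, -15.7, 13.1, 1.5, 0.008, 0, 0])

```text
t: 15.43
tool_pos: [578.1, -218.9, 185.6]
orientation: [-179.5, 0.0, 83.0]
wrist_force: [-1.0, 0.4, -0.8]
width: 41.0
```

```bash
python3 - <<'E'
from h import *
s=vision.get_image("side");st(); rel(down(581.3,-220,115,-7)); rel(down(581.3,-220,107,-7))
E
```

```text
t 15.48 j [-26.1  31.6  82.1  -0.2  66.7 -19.1] p [ 578.1 -218.5  186. ] o [-179.5    0.    83. ] F [-0.7  0.1 -0.6] w 41.0
row [-0.11, 0.39, 7.1, -0.008, 0.0, 0.0]
row [-0.11, 0.4, 7.9, -0.008, 0.0, 0.0]
```

Emit:
servo_tool(targets=[-0.1, 0.3, 2.5, -0.008, 0, 0, -0.1, 0.3, 4.8, -0.008, 0, 0, -0.1, 0.3, 6.2, -0.008, 0, 0, -0.1, 0.3, 7, -0.008, 0, 0, -0.1, 0.3, 7.4, -0.008, 0, 0, -0.1, 0.3, 7.4, -0.008, 0, 0, -0.1, 0.3, 7.4, -0.008, 0, 0])

```text
t: 16.07
tool_pos: [581.7, -220.7, 113.4]
orientation: [179.9, 0.1, 83.0]
wrist_force: [0.4, -0.4, -0.1]
width: 41.3
```

```bash
python3 - <<'E'
from h import *
s=vision.get_image("side");st(); rel(down(581.3,-220,106,-7))
def crop(im,x,y,w,h,k): return cv2.resize(im[y:y+h,x:x+w],None,fx=k,fy=k,interpolation=cv2.INTER_CUBIC)
cv2.imwrite("pics/d1.png",crop(s,190,110,140,150,4)[:,:,::-1])
E
```

```text
t 16.12 j [-26.3  36.7  85.6  -0.   57.5 -19.3] p [ 581.8 -220.8  113.6] o [1.798e+02 1.000e-01 8.300e+01] F [-0.2  0.2 -0.2] w 41.2
row [0.08, -0.06, 0.76, 0.003, 0.002, 0.0]
```

View pics/d1.png

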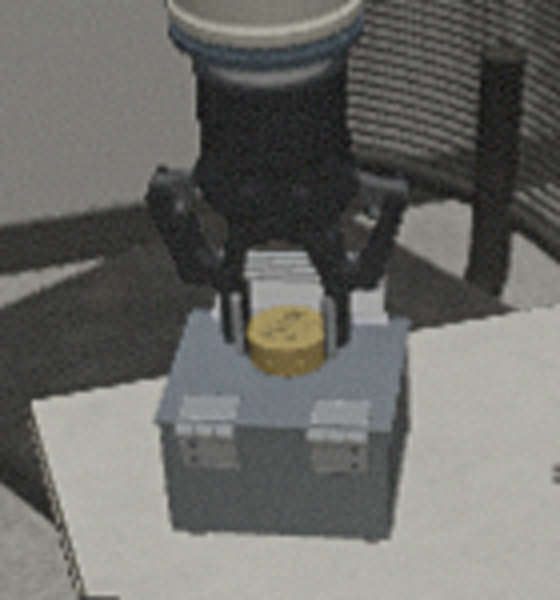

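Centred over the lid; lower gently.

Emit:
servo_tool(targets=[0, 0, 0.3, 0, 0, 0, 0, 0, 0.5, 0, 0, 0, 0, 0, 0.65, 0, 0, 0, 0, 0, 0.75, 0, 0, 0, 0, 0, 0.75, 0, 0, 0, 0, 0, 0.75, 0, 0, 0])

```text
t: 16.62
tool_pos: [581.4, -220.9, 105.6]
orientation: [179.9, 0.1, 83.0]
wrist_force: [-2.4, 1.7, 8.0]
width: 41.3
```

```bash
python3 - <<'E'
from h import *
st()
E
```

```text
t 16.62 j [-26.3  37.3  86.   -0.   56.6 -19.3] p [ 581.4 -220.9  105.6] o [1.799e+02 1.000e-01 8.300e+01] F [-2.4  1.7  8. ] w 41.3
```

Contact at 8 N. Release partially, then retreat.

Emit:
servo_tool(targets=[0, 0, 0, 0, 0, 0, 0, 0, 0, 0, 0, 0, 0, 0, 0, 0, 0, 0, 0, 0, 0, 0, 0, 0, 0, 0, 0, 0, 0, 0, 0, 0, -2, 0, 0, 0, 0, 0, -5, 0, 0, 0, 0, 0, -9, 0, 0, 0, 0, 0, -13, 0, 0, 0, 0, 0, -15, 0, 0, 0, 0, 0, -15, 0, 0, 0], gripper=0.85)

```text
t: 17.53
tool_pos: [583.1, -221.6, 260.4]
orientation: [179.5, 0.2, 83.0]
wrist_force: [0.9, 0.9, 0.8]
width: 72.4
```

```bash
python3 - <<'E'
from h import *
st();s=vision.get_image("side")
cv2.imwrite("pics/e1.png",s[:,:,::-1])
def crop(im,x,y,w,h,k): return cv2.resize(im[y:y+h,x:x+w],None,fx=k,fy=k,interpolation=cv2.INTER_CUBIC)
cv2.imwrite("pics/e2.png",crop(s,190,150,140,110,5)[:,:,::-1])
print([(d["p"],d["centre"],atz("side",d["centre"],93)) for d in nets.spot_in("round_tin","side")])
rel(down(420,0,350,-7))
E
```

```text
t 17.53 j [-26.3  27.4  77.   -0.   75.1 -19.3] p [ 583.1 -221.6  260.4] o [179.5   0.2  83. ] F [0.9 0.9 0.8] w 72.4
[(0.74, [376.0, 288.5], array([379.21855898,  75.27489933,  93.        ])), (0.64, [260.1, 197.1], array([ 585.08377872, -223.50551022,   93.        ]))]
row [19.93, -18.68, -9.52, 0.003, 0.002, -0.0]
```

View pics/e1.png

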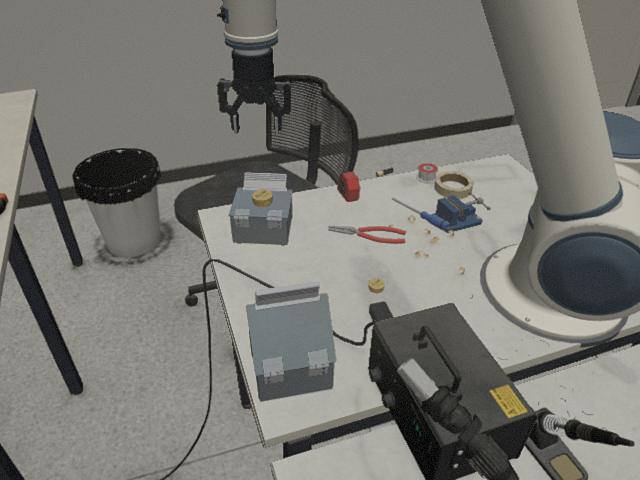

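View pics/e2.png

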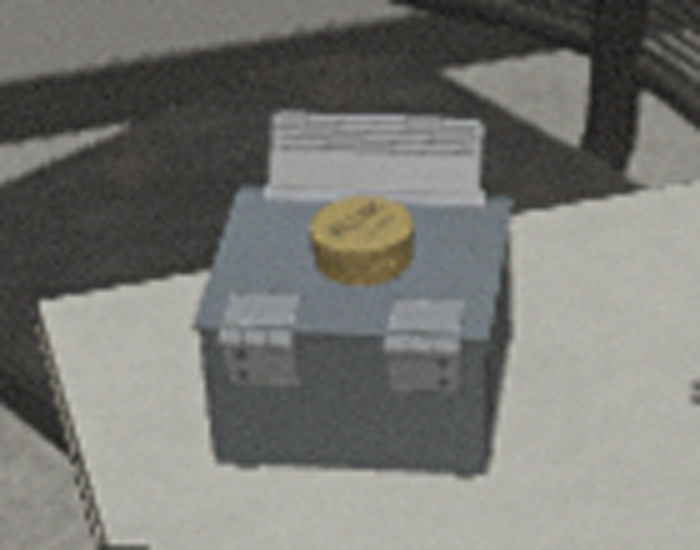

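```bash
python3 - <<'E'
from h import *
for th in (.7,.8,.9,1.0,1.1): print(th,[proj("side",lidpose("L",th,s=s)[0])[0].round(1).tolist() for s in (0,36)])
s=cv2.imread("pics/e1.png"); cv2.imwrite("pics/e3.png",cv2.resize(s[275:320,240:340],None,fx=7,fy=7))
st()
E
```

```text
0.7 [[285.8, 298.9], [285.5, 283.6]]
0.8 [[286.5, 298.6], [286.6, 285.0]]
0.9 [[287.3, 299.1], [287.8, 287.3]]
1.0 [[288.1, 300.2], [289.2, 290.6]]
1.1 [[289.1, 302.1], [290.6, 294.8]]
t 17.63 j [-26.3  27.7  77.3  -0.   74.8 -19.3] p [ 581.4 -220.8  255.7] o [1.798e+02 1.000e-01 8.300e+01] F [0.3 0.2 0.2] w 72.6
```

View pics/e3.png

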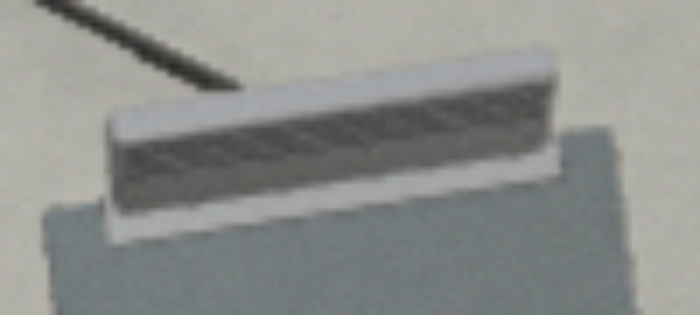

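```bash
python3 - <<'E'
from h import *
print(order.finish_job()); st()
E
```

```text
the job is handed in; nothing more can be done
None
the job is handed in; nothing more can be done
```

I tried both lids and handed the job in at about 17.6 s of the 69 s allowed; `finish_job` gave no verdict.

- **Left case (sound):** I raised the lid to about 0.9 rad and let go. It was still standing at about 0.9 rad in the last side picture, roughly 12 s later.
- **Right case (worn):** I raised the lid to about 0.95 rad and let go. It dropped shut. Pictures 0.05 s apart show it falling at about 3 rad/s through roughly 0.36 rad with the gripper already well clear.
- **Tin:** I put the larger of the two round tins, measured at about 43–44 mm, on the worn lid. It stands upright, and the network's position for it puts it about 5 mm from the lid's middle.
- **Everything else:** I saw no change in the pliers, tape measure, adapter or small tin, but I only compared the pictures by eye and did not measure them. The gripper is open, about 150 mm above the lid.

**Disagreements:** the two cameras differed by about 3–4 mm in y, so I used values between the two. The wrist force rose to about 13 N when I gripped the first bar, to 20 N when I gripped the tin at the bench and to 23 N at the end of the first lift. All are well under the limits.

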